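# Sort capped jars by body size in a go/no-go slot gauge

## Task

Slide the three jars, upright, along the table into the stepped steel slot gauge to find the one that goes into the wide part and is stopped by the narrow part: stand that jar in the cardboard carton. Stand the other two, the one too thick for the mouth and the one that runs right through to the backstop, in the grey slatted crate. The jars are glass: push gently, do not force, drop or tip them, and leave the other things on the table where they are.

Things in the scene. Friction and masses are not known exactly. Their poses are not given: they have to be found in the camera images.
- gauge: Fixed stepped slot gauge: two steel jaws 40 mm high, 110 mm wide overall, open above, the table is its floor. Origin on the table, on the centreline, at the step between the wide (go) and narrow (no-go) part; own +x runs inwards along the slot, z up. Pushed in on the centreline, jars stop with their axis at about x = -63 mm (60 mm jar), -7 mm (56 mm) or +24 mm (52 mm).
- gauge_mouth (a point): Centre of the start of the go slot, on the table, 55 mm before the gauge's origin (same axes). From here the slot is 58 mm wide up to the step. In front of it, towards the robot, a flare opens from 58 to 78 mm over 20 mm. A jar has about 1 mm of play a side: pushed in off-centre it rubs or jams early.
- gauge_back (a point): Centre of the face of the backstop that closes the no-go slot, on the table, 50 mm past the gauge's origin (same axes). The no-go slot is 54 mm wide from the step to here.
- pad_1: Fixed brown card pad 76 x 76 x 3 mm; origin: centre of its underside, z up. At the start one jar stands upright on its centre (base 3 mm up): closed amber glass, body 50 mm tall, aluminium lid 46 mm in diameter from 54 to 84 mm above the base (grip there), 0.18 to 0.35 kg. The three jars look alike; bodies 52 (thin), 56 (right) and 60 mm (thick), on any pads.
- pad_2: Fixed brown card pad 76 x 76 x 3 mm; origin: centre of its underside, z up. At the start one jar stands upright on its centre (base 3 mm up): closed amber glass, body 50 mm tall, aluminium lid 46 mm in diameter from 54 to 84 mm above the base (grip there), 0.18 to 0.35 kg. The three jars look alike; bodies 52 (thin), 56 (right) and 60 mm (thick), on any pads.
- pad_3: Fixed brown card pad 76 x 76 x 3 mm; origin: centre of its underside, z up. At the start one jar stands upright on its centre (base 3 mm up): closed amber glass, body 50 mm tall, aluminium lid 46 mm in diameter from 54 to 84 mm above the base (grip there), 0.18 to 0.35 kg. The three jars look alike; bodies 52 (thin), 56 (right) and 60 mm (thick), on any pads.
- carton: Empty shallow cardboard carton tray with solid walls, for the right-sized jar: 180 mm (own x) x 110 mm (own y), 5 mm walls, 40 mm high, standing on the table. Origin: centre of the underside; floor about 5 mm above it; z up.
- crate: Empty shallow grey plastic crate with slatted sides, for rejected jars: 180 mm (own x) x 110 mm (own y), 6 mm walls, 40 mm high, standing on the table. Origin: centre of the underside; floor about 6 mm above it; z up.
- block: Black rubber scouring block 60 x 40 x 22 mm lying among the jars; bystander. Origin: centre of the underside.
- bowl: White ceramic bowl, 124 mm across, 50 mm high; bystander. Origin: centre of the underside.
- scraper: Scraper 200 mm long, black handle, lying flat near the robot; bystander. Origin: underside, near its middle.
- tape: Roll of brown tape lying flat, 90 mm across, 45 mm high; bystander. Origin: centre of the underside.
- bottle_tall: Amber bottle 60 mm across, 190 mm tall, beyond the jars; bystander. Origin: centre of the underside.
- bottle_small: Clear bottle 56 mm across, 150 mm tall, behind the gauge; bystander. Origin: centre of the underside.
- lids: Stack of aluminium lids, 62 mm across, 42 mm high; bystander. Origin: centre of the underside.
Not all that is in view belongs to the job. What is shaped like the crate but purple is not meant.

How it is judged (in metres and radians):
On the way:
1. the right-sized jar has been slid, upright, through the go part of the gauge until it presses on the no-go step (x of right_jar in the frame of gauge between -0.013 and -0.001 m and y of right_jar in the frame of gauge between -0.004 and 0.004 m and z of right_jar in the frame of gauge below 0.02 m and angle between right_jar's own z axis and vertical below 0.15 rad and contact force between right_jar and gauge above 1.5 N), for 0.04 s.
At the end, for the whole second after the job is handed in: The jar that passes the go part and stops at the no-go step stands in the cardboard carton and the other two jars stand in the slatted crate: each on the floor of its tray within its walls, upright within 7 degrees, at rest (x of right_jar in the frame of carton between -0.085 and 0.085 m and y of right_jar in the frame of carton between -0.05 and 0.05 m and z of right_jar in the frame of carton below 0.012 m and angle between each of right_jar, thin_jar, thick_jar's own z axis and vertical below 0.12 rad and linear speed of each of right_jar, thin_jar, thick_jar below 0.02 m/s and x of thin_jar in the frame of crate between -0.085 and 0.085 m and y of thin_jar in the frame of crate between -0.05 and 0.05 m and z of each of thin_jar, thick_jar in the frame of crate below 0.012 m and x of thick_jar in the frame of crate between -0.085 and 0.085 m and y of thick_jar in the frame of crate between -0.05 and 0.05 m); the robot touches nothing.
It fails at once if a jar is tipped by more than about 35 degrees (angle between any of thin_jar, right_jar, thick_jar's own z axis and vertical above 0.6 rad).
It fails at once if a jar is forced into the gauge with more than 40 N (contact force between any of thin_jar, right_jar, thick_jar and gauge above 40 N).
It fails at once if a jar is dropped: not held by the fingers, it moves faster than 0.5 m/s ((contact force between thin_jar and the fingers below 0.05 N and linear speed of thin_jar above 0.5 m/s) or (contact force between right_jar and the fingers below 0.05 N and linear speed of right_jar above 0.5 m/s) or (contact force between thick_jar and the fingers below 0.05 N and linear speed of thick_jar above 0.5 m/s)).
It fails at once if a bystander is moved by more than 40 mm (distance of any of block, bowl, scraper, tape, bottle_tall, bottle_small, lids from where it was at the start of the episode above 0.04 m).
It also fails if it takes over 72 s, if anything falls off the work surface, if the arm or the gripper's body presses on something with over 40 N, if the wrist force passes 120 N, or if a joint passes its speed limit or range.

## Robot

A 6-joint arm with a two-finger parallel gripper is mounted at the origin on the work surface. World frame = base frame: x ahead of the robot, y to its left, z up, the work surface at z = 0. Lengths are in mm, angles in rad, forces in N, time in s.
With the tool pointing down it reaches from about 300 to 875 mm from the base axis. Payload 4.2 kg.
Tool frame: the origin (TCP) lies at the very end of the fingers, on their centre line; the grasp point (between the pads) lies robot.grip_depth behind it (robot.grip_depth is the distance from the TCP to the grasp point, in mm); z points along the fingers, y is the line along which they close (so a half turn about z gives the same grasp; the last joint's range is limited). The gripper opens to 85 mm and grips with 20 to 120 N. Pads are 22 mm wide; open, the fingers measure 114 mm over their backs; the gripper's body (76 mm by 85 mm) begins 54 mm behind the grasp point. The pads swing forward as they close: fully open they stand 13 mm farther back than shut.
Start: joints at [1.322, 0.32, 1.565, -0, 1.257, -0.02], TCP at [130.416, 560.03, 231.338] pointing down, gripper open.
Joint ranges: [-3.11, 3.11], [-0.84, 2.01], [0.21, 2.61], [-1.34, 4.49], [0.05, 2.63], [-2.56, 2.56]. Speed limits (rad/s): [2.57, 2.57, 3.14, 3.14, 3.14, 3.14].

## Interface

Orientations are given as a unit quaternion [w, x, y, z].
In Python, from cell import observe, vision, job, robot gives the robot as it stands.
- The arm moves only by the tool jog_arm, never from a script. Its argument "series" is a list of rows, each a list of 3 entries, a list of its own where there are three numbers: the opening, from 0 (shut) to 1 (fully open), then the shift along the world's x, y, z in mm, then the turn about the world's z in degrees. In form: [[gripper, [x, y, z], spin], ...]. A call has 1 to 12 rows; each row shifts and turns the commanded pose from where the row before left it; what a row does not reach is not made up. A row lasts 1/10 s, in which the tool goes at most 50 mm and 8.59 degrees, less where a joint would pass 70% of its speed; a pose out of reach is approached as far as the arm can. A call with a gripper value outside its range is refused whole. The fingers move at their own pace and stop on an object; "grip_force" is the grip in N (left out, the last holds). Time passes only in rows, so rows that do not move let the fingers close. It gives the time, the measured TCP pose, the force, the opening and the grip force at its end, in the units of the state.
- observe(): the state, without advancing time (a new reading comes with each control period).
- vision.read_camera(name): name is "scene" or "top"; returns a dict with "img" (480x640x3 uint8, red, green, blue), "fx", "fy", "cx", "cy" (pixels), "rvec" (rotation vector, rad) and "tvec" (3), from world to camera coordinates, as OpenCV has them. Camera axes: x right, y down, z forward; pixel columns grow to the right and rows downward; lengths in mm; the calibration is good to about 2 mm. A picture is of the moment at which its call begins. There is no depth.
- job.close_job(): hands the job in; it is judged then, once.
The state is a dict: "t": time; "joints": joint angles; "qd": joint speeds; "joint_torque": joint torques, N m; "tcp_pos": TCP position; "tcp_rot": TCP orientation; "ft_force": force on the tool from outside, world axes, zero at the start; "wrist_torque": the same for the moment, N m; "finger_gap": opening from 0.0 (shut) to 1.0 (fully open); "gripper_force": force on a finger pad.
Only numpy, scipy, OpenCV 4.12 (cv2) and the standard library are available. Lean on these libraries where they do the work, as an engineer would, in place of code of your own. Each camera call takes 0.05 s, during which the arm holds its last target. There are 200 camera calls.

## Working session

There is one attempt and no reset: what is moved stays moved. The work goes in short steps, Python scripts to look and compute and a tool call to move; the robot and the scene stay as the last step left them, time stands still between calls to the robot, and variables do not carry over. Pictures are saved under pics/ and viewed, at most 10 in all, crops included, and the job is handed in when it is done.

Besides the shell and the picture viewer there is one more tool, called after "Request:" as a command line: name --argument value ..., lists and objects as JSON in quotes. jog_arm: Moves the arm, as the interface text tells. Its arguments: {"type":"object","properties":{"series":{"type":"array","items":{"type":"array"}},"grip_force":{"type":"number"}},"required":["series"]}

```bash
mkdir -p pics; ls; cat > h.py <<'E'
import numpy as np, cv2
from cell import observe, vision, job, robot
def cam(n):
    c=vision.read_camera(n); return c
def unproj(c,u,v,z):
    R=cv2.Rodrigues(np.array(c['rvec'],float))[0]; t=np.array(c['tvec'],float).ravel()
    d=R.T@np.array([(u-c['cx'])/c['fx'],(v-c['cy'])/c['fy'],1]); o=-R.T@t
    return o+d*(z-o[2])/d[2]
def proj(c,P):
    K=np.array([[c['fx'],0,c['cx']],[0,c['fy'],c['cy']],[0,0,1]],float)
    return cv2.projectPoints(np.array(P,float).reshape(-1,1,3),np.array(c['rvec'],float),np.array(c['tvec'],float),K,None)[0].reshape(-1,2)
E
python3 - <<'E'
from h import *
import pickle
s=observe();print(s['tcp_pos'],s['tcp_rot'],s['t'],s['finger_gap'],robot.grip_depth)
for n in('top','scene'):
    c=cam(n);pickle.dump(c,open(n+'0.pkl','wb'))
    print(n,c['fx'],c['cx'],c['cy'],c['rvec'],c['tvec'])
    cv2.imwrite(f'pics/{n}0.png',cv2.resize(c['img'][:,:,::-1],(800,600),interpolation=cv2.INTER_CUBIC))
E
```

```text
pics
[130.30110735 559.55553205 230.48243988] [-1.18507929e-04  1.14143093e-01  9.93463924e-01 -8.79125062e-04] 0.0 1.0045886303607714 18.700000000000003
top 461.0581849116914 316.71997388581224 241.73645826883043 [ 2.10794162 -2.1208198   0.20112016] [  63.14587229  505.02435551 1080.04413941]
scene 533.5327501796821 321.2218856283816 240.05601290902663 [ 0.95410376  2.36759225 -1.19444398] [ 326.95044773 -198.058519   1563.88266913]
```

View pics/top0.png

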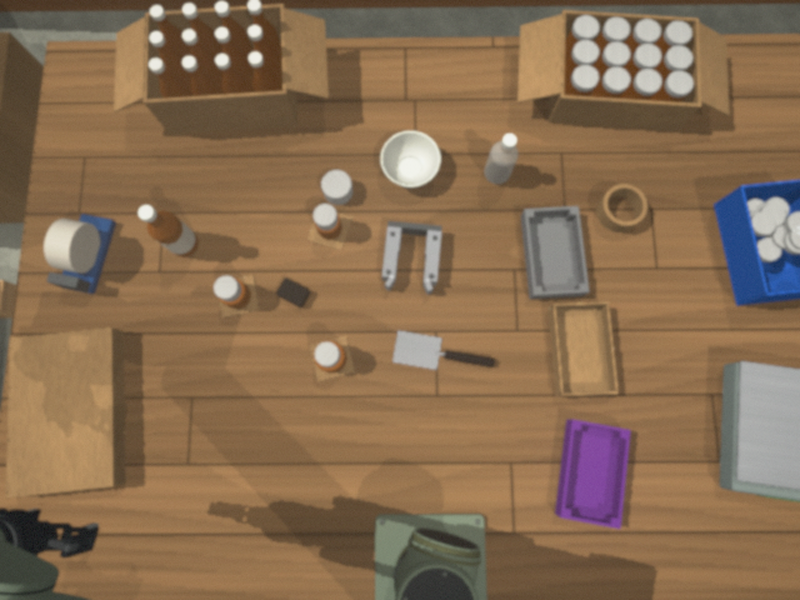

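View pics/scene0.png

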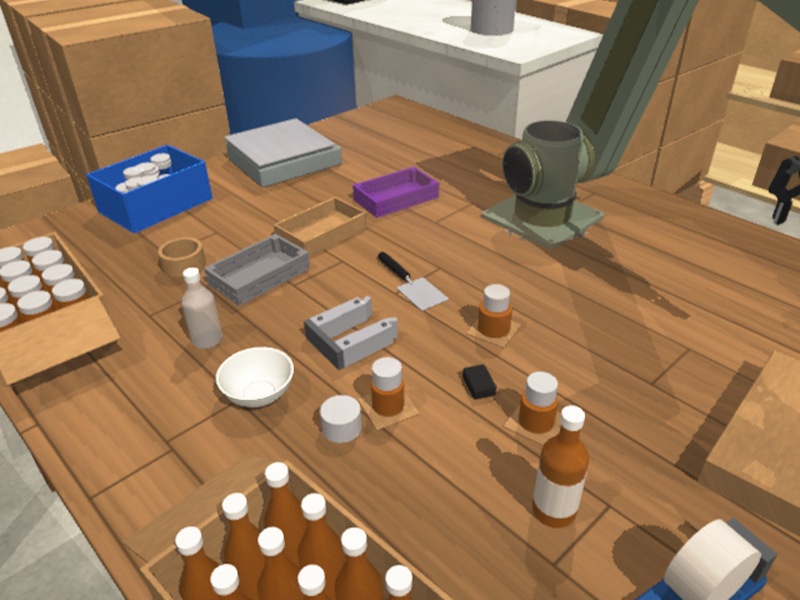

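The top view (800x600) shows the jar lids at (230,291), (326,219) and (329,356), and the gauge at (412,255) with its mouth towards the robot. The crate is at (556,252), the carton at (586,350) and the block at (294,292). The scene view agrees with this. I'll crop in closer to measure.

```bash
python3 - <<'E'
from h import *
import pickle
t=pickle.load(open('top0.pkl','rb'));s=pickle.load(open('scene0.pkl','rb'))
def crop(c,u0,v0,w,h,k,n):
    cv2.imwrite('pics/'+n,cv2.resize(c['img'][v0:v0+h,u0:u0+w,::-1],None,fx=k,fy=k,interpolation=cv2.INTER_CUBIC))
crop(t,295,165,100,75,8,'a.png')
crop(s,230,220,110,80,7,'b.png')
a=t['img'][155:305,165:285,::-1]; b=t['img'][155:325,410:505,::-1]
A=cv2.resize(a,None,fx=3.5,fy=3.5,interpolation=cv2.INTER_CUBIC);B=cv2.resize(b,None,fx=3.5,fy=3.5,interpolation=cv2.INTER_CUBIC)
o=np.zeros((600,790,3),np.uint8);o[:A.shape[0],:A.shape[1]]=A;o[:B.shape[0],440:440+B.shape[1]]=B
cv2.imwrite('pics/c.png',o)
E
```

```text
(no output)
```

View pics/a.png

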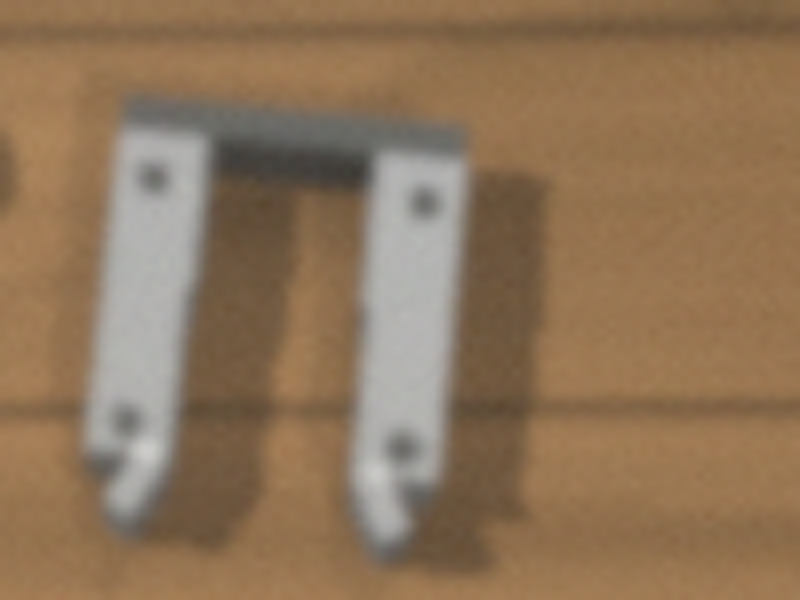

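View pics/b.png

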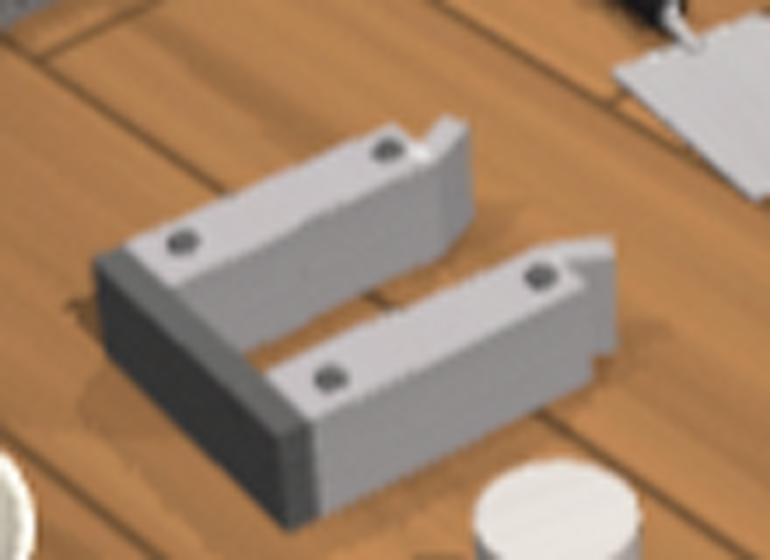

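View pics/c.png

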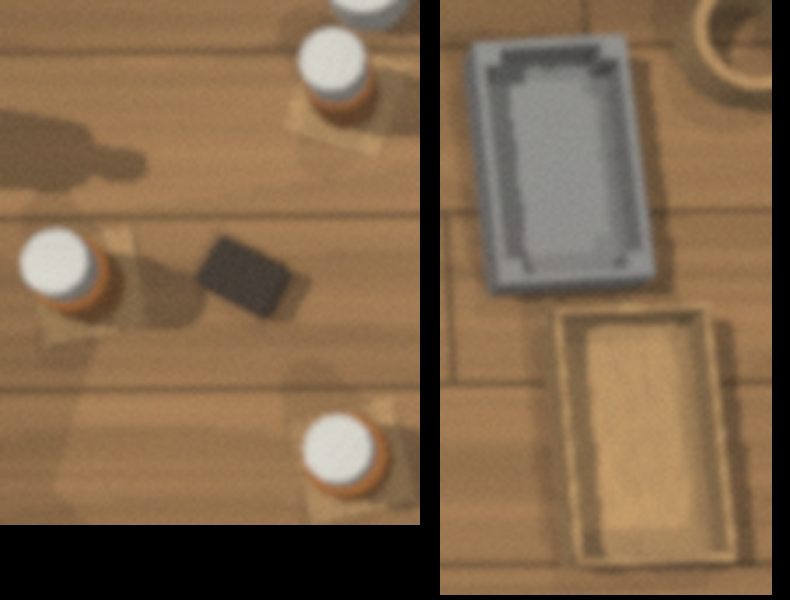

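```bash
python3 - <<'E'
from h import *
import pickle
from scipy.optimize import least_squares
t=pickle.load(open('top0.pkl','rb'));s=pickle.load(open('scene0.pkl','rb'))
ga=[(188,290,0,28),(362,305,0,-28),(172,440,-55,29),(350,470,-55,-29),(213,137,50,27),(376,152,50,-27),(120,128,50,55),(468,155,50,-55)]
gb=[(130,247,50,-55),(175,288,50,-27),(268,373,50,27),(315,412,50,55),(315,218,0,-28),(392,310,0,28),(437,158,-55,-29),(540,248,-55,29)]
def W(p,q):
    c,sn=np.cos(p[2]),np.sin(p[2]); return [[p[0]+c*x-sn*y,p[1]+sn*x+c*y,40] for x,y in q]
def res(p,which):
    r=[]
    if 'a' in which: r.append((proj(t,W(p,[g[2:] for g in ga]))-[[295+(g[0]+.5)/8-.5,165+(g[1]+.5)/8-.5] for g in ga]).ravel())
    if 'b' in which: r.append((proj(s,W(p,[g[2:] for g in gb]))-[[230+(g[0]+.5)/7-.5,220+(g[1]+.5)/7-.5] for g in gb]).ravel())
    return np.concatenate(r)
for w in('a','b','ab'):
    f=least_squares(res,[550,20,0],args=(w,),x_scale=[1,1,.01]);print(w,f.x.round(3),np.round(res(f.x,w),1).tolist())
C=lambda x,y,z:unproj(t,165+(x+.5)/3.5-.5,155+(y+.5)/3.5-.5,z).round(1)
for n,q in dict(A=(333,62),B=(55,264),C=(339,450)).items(): print(n,C(*q,87))
print('block',C(243,277,22))
S=lambda x,y,z:unproj(s,(x+.5)*.8-.5,(y+.5)*.8-.5,z).round(1)
for n,q in dict(A=(387,369),B=(541,384),C=(496,295)).items(): print('scene',n,S(*q,87))
D=lambda x,y:unproj(t,410+(x-439.5)/3.5-.5,155+(y+.5)/3.5-.5,40)
for n,q in dict(crate=[(470,45),(625,37),(655,275),(490,290)],carton=[(553,310),(712,307),(737,560),(577,563)]).items():
    P=np.array([D(*k) for k in q]);print(n,P.mean(0).round(1),P.round(0)[:,:2].tolist())
E
```

```text
a [ 6.11386e+02  2.80300e+01 -1.11000e-01] [0.1, -0.8, 0.5, -0.4, -0.6, 1.6, 0.3, 0.1, -0.5, -0.4, 0.3, -0.2, 0.1, -0.4, -0.2, 0.5]
b [ 6.08401e+02  3.24780e+01 -1.09000e-01] [-0.4, -0.7, -0.3, -0.4, -0.4, -0.2, 0.0, 1.0, -1.6, 0.7, 1.4, -0.1, 0.7, 0.0, 0.7, -0.6]
ab [ 6.09364e+02  3.01910e+01 -1.09000e-01] [-0.7, 0.0, -0.3, 0.3, -1.4, 2.4, -0.5, 0.9, -1.4, 0.3, -0.6, 0.5, -0.8, 0.4, -1.1, 1.2, -1.4, -1.0, -1.3, -0.7, -1.4, -0.5, -1.0, 0.7, -2.6, 0.5, 0.3, -0.3, -0.3, -0.2, -0.3, -0.9]
A [672.1 198.2  87. ]
B [528.7 385.3  87. ]
C [400.4 189.   87. ]
block [533.  268.9  22. ]
scene A [677.8 207.8  87. ]
scene B [536.4 391.5  87. ]
scene C [412.3 200.9  87. ]
crate [ 611.4 -260.    40. ] [[699.0, -200.0], [704.0, -313.0], [526.0, -322.0], [516.0, -205.0]]
carton [ 414.2 -307.    40. ] [[502.0, -249.0], [503.0, -361.0], [327.0, -364.0], [325.0, -255.0]]
```

```bash
python3 - <<'E'
from h import *
import pickle
from scipy.optimize import least_squares
t=pickle.load(open('top0.pkl','rb'));s=pickle.load(open('scene0.pkl','rb'))
th=np.linspace(0,2*np.pi,60)
def sil(c,x,y):
    P=[[x+23*np.cos(a),y+23*np.sin(a),z] for z in(57,87) for a in th]
    h=cv2.convexHull((proj(c,P)).astype(np.float32)); M=cv2.moments(h);return np.array([M['m10']/M['m00'],M['m01']/M['m00'],M['m00']])
g=dict(A=(674,201),B=(531,388),C=(405,193))
for n,(x,y) in g.items():
    obs=[]
    for c in(t,s):
        h=cv2.cvtColor(c['img'],cv2.COLOR_RGB2HSV); m=((h[...,1]<70)&(h[...,2]>90)).astype(np.uint8)
        k,l,st,ce=cv2.connectedComponentsWithStats(m); p=sil(c,x,y)[:2]
        i=1+np.argmin(np.hypot(*(ce[1:]-p).T)+1e3*(st[1:,4]<60)); obs.append(ce[i]); 
        print(n,p.round(1),ce[i].round(1),st[i,4],sil(c,x,y)[2].round())
    for w in([0],[1],[0,1]):
        f=least_squares(lambda q:np.concatenate([sil((t,s)[i],*q)[:2]-obs[i] for i in w]),[x,y],diff_step=1e-4);print(w,f.x.round(1),f.fun.round(1))
E
```

```text
A [259.4 173.6] [265.8 157.6] 948 339.0
A [308.8 298.2] [309.1 298.5] 537 572.0
[0] [715.8 185.8] [-0. -0.]
[1] [674. 202.] [0. 0.]
[0, 1] [690.3 197.4] [-4.8  9.7 -7.8  2.9]
B [181.  230.4] [181.  229.9] 358 364.0
B [432.1 310.6] [432.7 310.4] 589 624.0
[0] [532.3 388.1] [-0.  0.]
[1] [529.8 388.5] [0. 0.]
[0, 1] [531.  388.5] [-0.2  0.5 -0.4  0.3]
C [260.5 281.9] [261.2 282.9] 330 338.0
C [395.6 238.5] [396.8 237.8] 405 428.0
[0] [402.7 191.3] [ 0. -0.]
[1] [401.2 193.2] [ 0. -0.]
[0, 1] [401.9 192.3] [-0.4  0.3 -0.5 -0. ]
```

Both cameras agree on the jars, in world mm: A is at about (674,201), B (531,388) and C (402,192). The gauge origin is at about (609,30), yawed about -6.3°. I'll start with jar B.

Request:
jog_arm --series '[[1,[40,-17,-8],-8.3],[1,[40,-17,-8],-8.3],[1,[40,-17,-8],-8.3],[1,[40,-17,-8],-8.3],[1,[40,-17,-8],-8.3],[1,[40,-17,-8],-8.3],[1,[40,-17,-8],-8.3],[1,[40,-17,-8],-8.3],[1,[40,-17,-8],-8.3],[1,[40,-17,-8],-8.3],[1,[0,0,0],0]]' --grip_force 25

```text
t: 1.2
tcp_pos: [534.4, 386.9, 149.0]
tcp_rot: [0.001, 0.746, 0.666, -0.001]
ft_force: [-0.9, 0.1, 0.6]
finger_gap: 1.0
gripper_force: 0.0
```

Request:
jog_arm --series '[[1,[-3,2,-30],0],[1,[0,0,-30],0],[1,[0,0,-20],0],[1,[0,0,-15],0],[0.45,[0,0,0],0],[0.4,[0,0,0],0],[0.4,[0,0,0],0],[0.4,[0,0,0],0],[0.4,[0,0,0],0],[0.4,[0,0,0],0]]' --grip_force 25

```text
t: 2.2
tcp_pos: [528.2, 392.6, 57.7]
tcp_rot: [0.0, 0.744, 0.668, 0.001]
ft_force: [1.6, 0.6, 4.5]
finger_gap: 0.532
gripper_force: 29.2
```

Request:
jog_arm --series '[[0.4,[0,0,20],0],[0.4,[-3,-20,20],0],[0.4,[-3,-40,0],0],[0.4,[-3,-42,0],0],[0.4,[-3,-42,0],0],[0.4,[-3,-42,0],0],[0.4,[-3,-42,0],0],[0.4,[-3,-42,0],0],[0.4,[-3,-40,0],0],[0.4,[-3,-28,0],0],[0.4,[-3,-8.5,0],0],[0.4,[0,0,0],0]]'

```text
t: 3.4
tcp_pos: [496.3, 44.7, 95.9]
tcp_rot: [-0.001, 0.745, 0.668, -0.001]
ft_force: [0.2, -0.5, -2.5]
finger_gap: 0.529
gripper_force: 28.7
```

Request:
jog_arm --series '[[0.4,[0,0,-15],0],[0.4,[0,0,-14],0],[0.4,[0,0,-8],0],[0.4,[0,0,-4],0],[0.4,[0,0,0],0]]'

```text
t: 3.9
tcp_pos: [497.5, 46.2, 55.1]
tcp_rot: [-0.0, 0.743, 0.669, -0.0]
ft_force: [-0.1, 0.2, -1.8]
finger_gap: 0.529
gripper_force: 27.6
```

```bash
python3 - <<'E'
from h import *
import pickle
s=observe();print(s['t'],s['tcp_pos'],s['ft_force'],s['wrist_torque'])
c=cam('top');u,v=proj(c,[[560,40,50]])[0].astype(int)
a=cv2.resize(c['img'][v-38:v+37,u-50:u+50,::-1],None,fx=4,fy=4,interpolation=cv2.INTER_CUBIC)
c=cam('scene');u,v=proj(c,[[540,40,50]])[0].astype(int)
b=cv2.resize(c['img'][v-38:v+37,u-50:u+50,::-1],None,fx=4,fy=4,interpolation=cv2.INTER_CUBIC)
cv2.imwrite('pics/d.png',np.hstack([a,b]))
E
```

```text
3.9 [497.53890088  46.2183738   55.11280662] [-0.08346345  0.15735897 -1.82978348] [ 0.00211892 -0.04492433  0.04124143]
```

View pics/d.png

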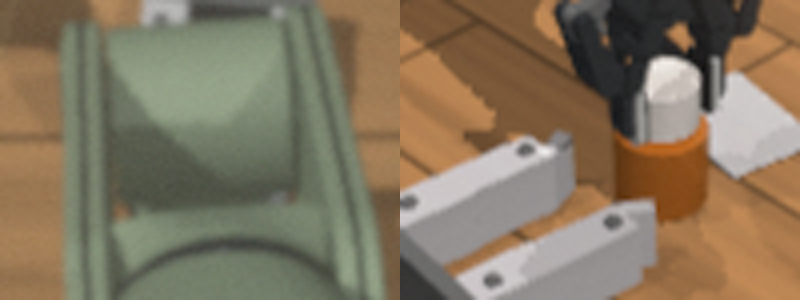

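Request:
jog_arm --series '[[0.4,[0,0,-1.8],0],[0.4,[0,0,0],0],[0.56,[0,0,0],0],[0.56,[0,0,0],0],[0.56,[3,-0.33,0],0],[0.56,[5,-0.55,0],0],[0.56,[5,-0.55,0],0],[0.56,[5,-0.55,0],0],[0.56,[5,-0.55,0],0],[0.56,[5,-0.55,0],0],[0.56,[5,-0.55,0],0],[0.56,[4,-0.44,0],0]]' --grip_force 20

```text
t: 5.2
tcp_pos: [534.9, 41.4, 53.5]
tcp_rot: [0.0, 0.744, 0.668, 0.0]
ft_force: [-1.7, 1.0, 2.7]
finger_gap: 0.561
gripper_force: 1.1
```

Request:
jog_arm --series '[[0.56,[2,-0.22,0],0],[0.56,[2,-0.22,0],0],[0.56,[2,-0.22,0],0]]'

```text
t: 5.5
tcp_pos: [540.4, 40.8, 53.5]
tcp_rot: [-0.0, 0.744, 0.668, -0.0]
ft_force: [-1.9, -0.2, 2.0]
finger_gap: 0.558
gripper_force: 1.1
```

Request:
jog_arm --series '[[0.56,[1.5,-0.16,0],0],[0.56,[1.5,-0.16,0],0],[0.56,[1.5,-0.16,0],0]]'

```text
t: 5.8
tcp_pos: [544.9, 40.3, 53.5]
tcp_rot: [0.0, 0.744, 0.668, -0.0]
ft_force: [-2.3, 0.1, 1.5]
finger_gap: 0.56
gripper_force: 1.1
```

Request:
jog_arm --series '[[0.56,[1.5,-0.16,0],0],[0.56,[1.5,-0.16,0],0]]'

```text
t: 6.0
tcp_pos: [548.0, 40.0, 53.5]
tcp_rot: [0.0, 0.744, 0.668, 0.0]
ft_force: [-2.3, -0.7, 0.9]
finger_gap: 0.56
gripper_force: 1.1
```

Request:
jog_arm --series '[[0.56,[1.5,-0.16,0],0],[0.56,[1.5,-0.16,0],0],[0.56,[1.5,-0.16,0],0]]'

```text
t: 6.3
tcp_pos: [552.5, 39.5, 53.5]
tcp_rot: [0.0, 0.744, 0.668, 0.0]
ft_force: [-2.7, -0.4, 1.4]
finger_gap: 0.561
gripper_force: 1.1
```

Request:
jog_arm --series '[[0.56,[1.5,-0.16,0],0],[0.56,[1.5,-0.16,0],0],[0.56,[1.5,-0.16,0],0]]'

```text
t: 6.6
tcp_pos: [556.6, 39.3, 53.5]
tcp_rot: [-0.0, 0.744, 0.668, -0.0]
ft_force: [-4.0, 1.6, 2.6]
finger_gap: 0.561
gripper_force: 1.7
```

Request:
jog_arm --series '[[0.56,[1.5,-0.16,0],0],[0.56,[1.5,-0.16,0],0],[0.56,[1,-0.11,0],0]]'

```text
t: 6.9
tcp_pos: [561.0, 38.7, 53.5]
tcp_rot: [-0.0, 0.744, 0.668, 0.0]
ft_force: [-3.1, 2.0, 2.1]
finger_gap: 0.56
gripper_force: 1.8
```

Request:
jog_arm --series '[[0.56,[3,-0.33,0],0],[0.56,[3,-0.33,0],0],[0.56,[3,-0.33,0],0]]'

```text
t: 7.2
tcp_pos: [570.2, 37.6, 53.6]
tcp_rot: [0.0, 0.744, 0.668, 0.0]
ft_force: [-3.1, 2.2, 2.7]
finger_gap: 0.556
gripper_force: 1.9
```

Request:
jog_arm --series '[[0.56,[3,-0.33,0],0],[0.56,[3,-0.33,0],0],[0.56,[3,-0.33,0],0]]'

```text
t: 7.5
tcp_pos: [579.2, 36.6, 53.5]
tcp_rot: [-0.0, 0.744, 0.668, 0.0]
ft_force: [-2.9, 2.0, 2.6]
finger_gap: 0.559
gripper_force: 1.9
```

Request:
jog_arm --series '[[0.56,[3,-0.33,0],0],[0.56,[3,-0.33,0],0],[0.56,[3,-0.33,0],0]]'

```text
t: 7.8
tcp_pos: [588.2, 35.6, 53.5]
tcp_rot: [0.0, 0.744, 0.668, 0.0]
ft_force: [-2.3, 0.3, 2.9]
finger_gap: 0.56
gripper_force: 1.8
```

Request:
jog_arm --series '[[0.56,[2,-0.22,0],0],[0.56,[2,-0.22,0],0],[0.56,[2,-0.22,0],0]]'

```text
t: 8.1
tcp_pos: [594.0, 35.0, 53.5]
tcp_rot: [-0.0, 0.744, 0.668, -0.0]
ft_force: [-3.2, 1.9, 2.2]
finger_gap: 0.56
gripper_force: 1.9
```

Request:
jog_arm --series '[[0.56,[1.5,-0.16,0],0],[0.56,[1.5,-0.16,0],0]]'

```text
t: 8.3
tcp_pos: [597.0, 34.6, 53.5]
tcp_rot: [-0.0, 0.744, 0.668, 0.0]
ft_force: [-3.4, 1.9, 3.1]
finger_gap: 0.557
gripper_force: 2.0
```

Request:
jog_arm --series '[[0.56,[1.5,-0.16,0],0],[0.56,[1.5,-0.16,0],0]]'

```text
t: 8.5
tcp_pos: [600.0, 34.4, 53.5]
tcp_rot: [-0.0, 0.744, 0.668, 0.0]
ft_force: [-3.8, 2.6, 2.7]
finger_gap: 0.565
gripper_force: 2.0
```

Request:
jog_arm --series '[[0.56,[1.5,-0.16,0],0],[0.56,[1.5,-0.16,0],0]]'

```text
t: 8.7
tcp_pos: [602.6, 34.1, 53.5]
tcp_rot: [-0.0, 0.744, 0.668, -0.0]
ft_force: [-3.4, 1.1, 1.6]
finger_gap: 0.56
gripper_force: 2.1
```

Request:
jog_arm --series '[[0.56,[1.5,-0.16,0],0],[0.56,[1.5,-0.16,0],0]]'

```text
t: 8.9
tcp_pos: [605.8, 33.6, 53.5]
tcp_rot: [-0.0, 0.744, 0.668, -0.0]
ft_force: [-6.3, 2.7, 4.3]
finger_gap: 0.561
gripper_force: 3.2
```

Request:
jog_arm --series '[[0.56,[1.5,-0.16,0],0],[0.56,[1.5,-0.16,0],0]]'

```text
t: 9.1
tcp_pos: [606.6, 33.4, 53.5]
tcp_rot: [-0.002, 0.744, 0.668, -0.002]
ft_force: [-11.0, 2.3, 8.3]
finger_gap: 0.56
gripper_force: 5.6
```

Request:
jog_arm --series '[[0.56,[0.7,0,0],0],[0.56,[0,-2,0],0],[0.56,[0,0,0],0]]'

```text
t: 9.4
tcp_pos: [607.2, 32.3, 53.4]
tcp_rot: [-0.003, 0.744, 0.668, -0.001]
ft_force: [-8.8, 5.6, 7.4]
finger_gap: 0.558
gripper_force: 6.8
```

Request:
jog_arm --series '[[0.56,[0,2,0],0],[0.56,[0,2,0],0],[0.56,[0,0,0],0]]'

```text
t: 9.7
tcp_pos: [607.5, 33.6, 53.4]
tcp_rot: [-0.0, 0.743, 0.669, -0.003]
ft_force: [-7.1, -5.0, 5.6]
finger_gap: 0.56
gripper_force: 6.6
```

The jar is blocked at the step under about 8 N and stays blocked when wiggled sideways, so B is the right-sized jar. I'll grip it, lift it and take it to the carton.

Request:
jog_arm --series '[[0.56,[-2,-1,0],0],[0.4,[-1,0,0],0],[0.4,[0,0,0],0],[0.4,[0,0,0],0],[0.4,[0,0,10],0],[0.4,[0,0,20],0],[0.4,[0,0,30],0],[0.4,[0,0,0],0]]' --grip_force 28

```text
t: 10.5
tcp_pos: [610.7, 35.1, 118.1]
tcp_rot: [0.003, 0.744, 0.668, 0.005]
ft_force: [1.7, 0.3, -1.5]
finger_gap: 0.544
gripper_force: 29.9
```

Request:
jog_arm --series '[[0.4,[-10,-18,0],0],[0.4,[-20,-35,0],0],[0.4,[-22,-40,0],0],[0.4,[-22,-40,0],0],[0.4,[-22,-40,0],0],[0.4,[-22,-40,0],0],[0.4,[-22,-40,0],0],[0.4,[-22,-40,0],0],[0.4,[-20,-30,0],0],[0.4,[-9,-17,0],0],[0.4,[0,0,0],0]]'

```text
t: 11.6
tcp_pos: [413.7, -307.5, 112.5]
tcp_rot: [-0.0, 0.745, 0.667, -0.0]
ft_force: [-0.1, 0.3, -1.9]
finger_gap: 0.548
gripper_force: 29.9
```

Request:
jog_arm --series '[[0.4,[0,0,-20],0],[0.4,[0,0,-18],0],[0.4,[0,0,-8],0],[0.4,[0,0,-4],0],[0.4,[0,0,-2],0],[0.4,[0,0,0],0]]'

```text
t: 12.2
tcp_pos: [416.0, -305.6, 61.8]
tcp_rot: [0.0, 0.744, 0.669, 0.0]
ft_force: [0.9, 0.1, -2.6]
finger_gap: 0.541
gripper_force: 29.8
```

```bash
python3 - <<'E'
from h import *
s=observe();print(s['t'],s['tcp_pos'],s['ft_force'],s['wrist_torque'])
c=cam('scene');u,v=proj(c,[[414,-307,40]])[0].astype(int)
cv2.imwrite('pics/e.png',cv2.resize(c['img'][v-50:v+40,u-60:u+60,::-1],None,fx=4,fy=4,interpolation=cv2.INTER_CUBIC))
E
```

```text
12.2 [ 416.02007185 -305.61579286   61.77958646] [ 0.93417435  0.14784269 -2.6009181 ] [ 0.0127735   0.00971911 -0.01085278]
```

View pics/e.png

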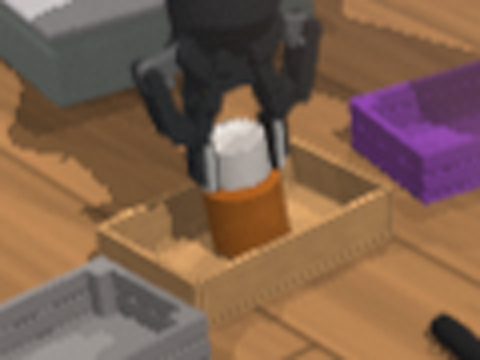

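Request:
jog_arm --series '[[0.4,[0,0,-1],0],[0.4,[0,0,-1],0],[0.4,[0,0,0],0]]' --grip_force 20

```text
t: 12.55
tcp_pos: [415.6, -305.7, 59.7]
tcp_rot: [0.0, 0.744, 0.668, 0.0]
ft_force: [0.5, -0.0, -2.2]
finger_gap: 0.544
gripper_force: 29.8
```

Request:
jog_arm --series '[[0.4,[0,0,-1],0],[0.4,[0,0,0],0]]'

```text
t: 12.75
tcp_pos: [415.7, -305.7, 58.6]
tcp_rot: [0.0, 0.744, 0.668, 0.0]
ft_force: [0.2, -0.1, -2.1]
finger_gap: 0.543
gripper_force: 29.8
```

Request:
jog_arm --series '[[0.4,[0,0,-1],0],[0.4,[0,0,0],0]]'

```text
t: 12.95
tcp_pos: [415.7, -305.8, 58.4]
tcp_rot: [0.0, 0.744, 0.668, -0.0]
ft_force: [-1.3, 0.5, 4.1]
finger_gap: 0.542
gripper_force: 29.9
```

Request:
jog_arm --series '[[0.56,[0,0,0],0],[0.58,[0,0,0],0],[0.6,[0,0,0],0],[0.7,[0,0,0],0],[1,[0,0,0],0],[1,[0,0,0],0],[1,[0,0,0],0],[1,[0,0,15],0],[1,[0,0,30],0],[1,[0,10,30],0],[1,[0,40,20],0],[1,[0,45,0],0]]'

```text
t: 14.15
tcp_pos: [417.7, -211.4, 155.4]
tcp_rot: [0.004, 0.745, 0.667, 0.001]
ft_force: [0.6, 0.9, -0.4]
finger_gap: 1.002
gripper_force: 0.0
```

Request:
jog_arm --series '[[1,[-1,25,0],0],[1,[-1.5,45,0],0],[1,[-1.5,45,0],0],[1,[-1.5,45,0],0],[1,[-1.5,45,0],0],[1,[-1.5,45,0],0],[1,[-1.5,45,0],0],[1,[-1.5,45,0],0],[1,[-1.5,40,0],0],[1,[-1,23,0],0],[1,[0,0,0],0],[1,[0,0,0],0]]'

```text
t: 15.35
tcp_pos: [401.4, 192.3, 152.4]
tcp_rot: [0.0, 0.743, 0.669, -0.0]
ft_force: [0.1, -0.5, 0.0]
finger_gap: 1.0
gripper_force: 0.0
```

Request:
jog_arm --series '[[1,[0,0,-30],0],[1,[0,0,-30],0],[1,[0,0,-25],0],[1,[0,0,-12],0],[0.45,[0,0,0],0],[0.4,[0,0,0],0],[0.4,[0,0,0],0],[0.4,[0,0,0],0],[0.4,[0,0,0],0],[0.4,[0,0,0],0]]' --grip_force 28

```text
t: 16.35
tcp_pos: [402.2, 192.4, 56.5]
tcp_rot: [0.001, 0.744, 0.669, 0.001]
ft_force: [-0.6, -2.1, 6.1]
finger_gap: 0.533
gripper_force: 29.6
```

Request:
jog_arm --series '[[0.4,[0,0,20],0],[0.4,[5,-5,20],0],[0.4,[10,-10,0],0]]'

```text
t: 16.65
tcp_pos: [418.0, 178.1, 97.4]
tcp_rot: [0.001, 0.743, 0.669, 0.002]
ft_force: [1.2, 0.8, -1.7]
finger_gap: 0.532
gripper_force: 30.1
```

```bash
cat > lid.py <<'E'
from h import *
from scipy.optimize import least_squares
th=np.linspace(0,2*np.pi,60)
def sil(c,x,y,b):
    P=[[x+23*np.cos(a),y+23*np.sin(a),b+z] for z in(54,84) for a in th]
    h=cv2.convexHull((proj(c,P)).astype(np.float32)); M=cv2.moments(h);return np.array([M['m10']/M['m00'],M['m01']/M['m00'],M['m00']])
def find(n,x,y,b):
    c=cam(n);h=cv2.cvtColor(c['img'],cv2.COLOR_RGB2HSV); m=((h[...,1]<70)&(h[...,2]>90)).astype(np.uint8)
    k,l,st,ce=cv2.connectedComponentsWithStats(m); p=sil(c,x,y,b)
    i=1+np.argmin(np.hypot(*(ce[1:]-p[:2]).T)+1e3*(st[1:,4]<60))
    f=least_squares(lambda q:sil(c,*q,b)[:2]-ce[i],[x,y],diff_step=1e-4); return f.x.round(1),st[i,4],p[2].round()
E
python3 - <<'E'
from lid import *
for n in('top','scene'): print(n,find(n,415,-306,5))
E
```

```text
top (array([ 410.4, -311.6]), np.int32(396), np.float64(386.0))
scene (array([ 409.1, -305.6]), np.int32(252), np.float64(267.0))
```

Request:
jog_arm --series '[[0.4,[18,-30,0],0],[0.4,[24,-40,0],0],[0.4,[20,-36,0],0],[0.4,[12,-20,0],0],[0.4,[6,-8,0],0],[0.4,[0,0,-20],0],[0.4,[0,0,-14],0],[0.4,[0,0,-6],0],[0.4,[0,0,-2.5],0],[0.4,[0,0,0],0]]'

```text
t: 17.75
tcp_pos: [495.2, 43.9, 53.3]
tcp_rot: [-0.001, 0.744, 0.669, -0.001]
ft_force: [-1.9, 0.2, 1.8]
finger_gap: 0.528
gripper_force: 30.0
```

Request:
jog_arm --series '[[0.56,[0,0,0],0],[0.56,[0,0,0],0],[0.56,[3,-0.33,0],0],[0.56,[5,-0.55,0],0],[0.56,[5,-0.55,0],0],[0.56,[5,-0.55,0],0],[0.56,[5,-0.55,0],0],[0.56,[5,-0.55,0],0],[0.56,[5,-0.55,0],0],[0.56,[5,-0.55,0],0],[0.56,[3,-0.33,0],0],[0.56,[2,-0.22,0],0]]' --grip_force 20

```text
t: 18.95
tcp_pos: [539.9, 38.6, 53.0]
tcp_rot: [0.0, 0.744, 0.668, 0.0]
ft_force: [-1.6, -0.6, 0.9]
finger_gap: 0.562
gripper_force: 0.9
```

Request:
jog_arm --series '[[0.56,[2,-0.22,0],0],[0.56,[2,-0.22,0],0],[0.56,[1.5,-0.16,0],0]]'

```text
t: 19.25
tcp_pos: [544.7, 37.9, 53.0]
tcp_rot: [-0.0, 0.744, 0.668, -0.001]
ft_force: [-3.8, -1.4, 3.2]
finger_gap: 0.562
gripper_force: 1.9
```

Request:
jog_arm --series '[[0.56,[1.5,-0.16,0],0],[0.56,[1.5,-0.16,0],0]]'

```text
t: 19.45
tcp_pos: [547.6, 37.5, 52.9]
tcp_rot: [-0.0, 0.744, 0.668, -0.001]
ft_force: [-3.9, -0.2, 1.6]
finger_gap: 0.559
gripper_force: 1.6
```

Request:
jog_arm --series '[[0.56,[1.5,-0.16,0],0],[0.56,[1.5,-0.16,0],0]]'

```text
t: 19.65
tcp_pos: [549.5, 37.4, 52.9]
tcp_rot: [-0.001, 0.744, 0.668, -0.001]
ft_force: [-8.1, -0.3, 5.9]
finger_gap: 0.558
gripper_force: 4.1
```

Request:
jog_arm --series '[[0.56,[1,-0.1,0],0],[0.56,[0,-1.5,0],0],[0.56,[0,0,0],0]]'

```text
t: 19.95
tcp_pos: [549.9, 36.7, 52.8]
tcp_rot: [-0.002, 0.744, 0.668, -0.001]
ft_force: [-8.6, 3.0, 4.6]
finger_gap: 0.56
gripper_force: 3.8
```

Request:
jog_arm --series '[[0.56,[0,2,0],0],[0.56,[0,1,0],0],[0.56,[0,0,0],0]]'

```text
t: 20.25
tcp_pos: [550.2, 38.5, 52.5]
tcp_rot: [-0.001, 0.744, 0.669, -0.002]
ft_force: [-6.2, -1.9, 2.2]
finger_gap: 0.561
gripper_force: 3.0
```

Jar C stopped at the mouth, about 57 mm short of where B stopped, so it is the thick one. It goes in the crate.

Request:
jog_arm --series '[[0.56,[-3,-1,0],0],[0.4,[-1,0,0],0],[0.4,[0,0,0],0],[0.4,[0,0,0],0],[0.4,[-4,0,5],0],[0.4,[0,0,20],0],[0.4,[0,0,30],0],[0.4,[0,0,5],0],[0.4,[0,0,0],0]]' --grip_force 28

```text
t: 21.15
tcp_pos: [544.6, 37.8, 114.0]
tcp_rot: [0.001, 0.744, 0.668, 0.001]
ft_force: [-0.3, 0.2, -1.9]
finger_gap: 0.535
gripper_force: 29.8
```

Request:
jog_arm --series '[[0.4,[2,-20,0],0],[0.4,[3,-40,0],0],[0.4,[3,-45,0],0],[0.4,[3,-45,0],0],[0.4,[3,-45,0],0],[0.4,[3,-45,0],0],[0.4,[3,-37,0],0],[0.4,[3,-20,0],0],[0.4,[0,0,0],0]]'

```text
t: 22.05
tcp_pos: [566.7, -261.3, 111.4]
tcp_rot: [-0.001, 0.745, 0.667, -0.0]
ft_force: [0.9, 0.4, -2.7]
finger_gap: 0.534
gripper_force: 29.7
```

Request:
jog_arm --series '[[0.4,[2,0,-20],0],[0.4,[0,0,-18],0],[0.4,[0,0,-9],0],[0.4,[0,0,-4],0],[0.4,[0,0,-1],0],[0.4,[0,0,0],0]]'

```text
t: 22.65
tcp_pos: [569.5, -258.9, 61.5]
tcp_rot: [0.0, 0.744, 0.669, 0.0]
ft_force: [-1.0, -0.3, -2.3]
finger_gap: 0.534
gripper_force: 29.7
```

Request:
jog_arm --series '[[0.4,[0,0,-1],0],[0.4,[0,0,0],0]]'

```text
t: 22.85
tcp_pos: [569.4, -259.3, 60.6]
tcp_rot: [0.001, 0.744, 0.668, 0.0]
ft_force: [0.1, 0.0, -2.6]
finger_gap: 0.537
gripper_force: 29.7
```

Request:
jog_arm --series '[[0.4,[0,0,-1],0],[0.4,[0,0,0],0]]'

```text
t: 23.05
tcp_pos: [569.1, -259.2, 59.1]
tcp_rot: [0.0, 0.744, 0.668, 0.0]
ft_force: [-0.2, -0.4, -3.0]
finger_gap: 0.535
gripper_force: 29.7
```

Request:
jog_arm --series '[[0.4,[0,0,-0.8],0],[0.4,[0,0,0],0]]'

```text
t: 23.25
tcp_pos: [569.1, -259.3, 58.9]
tcp_rot: [0.0, 0.744, 0.668, 0.0]
ft_force: [-1.2, 0.5, 3.2]
finger_gap: 0.533
gripper_force: 29.9
```

Request:
jog_arm --series '[[0.56,[0,0,0],0],[0.6,[0,0,0],0],[0.7,[0,0,0],0],[0.9,[0,0,0],0],[1,[0,0,0],0],[1,[0,0,0],0],[1,[0,0,15],0],[1,[0,0,40],0],[1,[0,10,40],0],[1,[10,40,0],0],[1,[10,45,0],0]]'

```text
t: 24.35
tcp_pos: [590.1, -164.6, 155.2]
tcp_rot: [0.002, 0.745, 0.667, 0.001]
ft_force: [0.2, 0.5, -1.0]
finger_gap: 1.006
gripper_force: 0.0
```

Request:
jog_arm --series '[[1,[10,45,0],0],[1,[10,45,0],0],[1,[10,45,0],0],[1,[10,45,0],0],[1,[10,45,0],0],[1,[10,45,0],0],[1,[10,45,0],0],[1,[10,35,0],0],[1,[5.5,15,0],0],[1,[0,0,0],0],[1,[0,0,0],0]]'

```text
t: 25.45
tcp_pos: [674.3, 199.7, 152.9]
tcp_rot: [0.0, 0.744, 0.668, -0.001]
ft_force: [0.4, -0.9, 0.2]
finger_gap: 1.002
gripper_force: 0.0
```

```bash
python3 - <<'E'
from lid import *
print(find('scene',569,-260,6),find('scene',674,201,3),find('top',569,-260,6),observe()['tcp_pos'])
E
```

```text
(array([ 664. , -204.2]), np.int32(1673), np.float64(320.0)) (array([673.9, 202. ]), np.int32(536), np.float64(572.0)) (array([ 609.9, -254.1]), np.int32(2426), np.float64(364.0)) [674.42569418 198.84892805 153.40693164]
```

Request:
jog_arm --series '[[1,[0,2,-30],0],[1,[0,0,-30],0],[1,[0,0,-25],0],[1,[0,0,-12],0],[0.45,[0,0,0],0],[0.4,[0,0,0],0],[0.4,[0,0,0],0],[0.4,[0,0,0],0],[0.4,[0,0,0],0],[0.4,[0,0,20],0],[0.4,[0,0,20],0],[0.4,[0,0,0],0]]' --grip_force 28

```text
t: 26.8
tcp_pos: [676.4, 203.4, 99.1]
tcp_rot: [0.001, 0.744, 0.668, 0.003]
ft_force: [0.8, 0.5, -2.3]
finger_gap: 0.535
gripper_force: 29.7
```

Request:
jog_arm --series '[[0.4,[-20,-5,0],0],[0.4,[-38,-10,0],0],[0.4,[-38,-15,0],0],[0.4,[-38,-25,0],0],[0.4,[-25,-35,0],0],[0.4,[-12,-35,0],0],[0.4,[-6,-25,0],0],[0.4,[0,-8,0],0],[0.4,[0,0,-20],0],[0.4,[0,0,-14],0],[0.4,[0,0,-6],0],[0.4,[0,0,-2.5],0]]'

```text
t: 28.0
tcp_pos: [495.9, 45.3, 54.4]
tcp_rot: [-0.002, 0.744, 0.668, -0.002]
ft_force: [-10.7, 0.4, 30.2]
finger_gap: 0.528
gripper_force: 30.2
```

Request:
jog_arm --series '[[0.4,[0,0,0],0]]'

```text
t: 28.1
tcp_pos: [495.8, 45.3, 54.5]
tcp_rot: [-0.002, 0.744, 0.669, -0.002]
ft_force: [-6.6, 0.4, 11.4]
finger_gap: 0.525
gripper_force: 28.5
```

Request:
jog_arm --series '[[0.4,[0,-1.5,0.5],0],[0.56,[0,0,0],0],[0.56,[0,0,0],0],[0.56,[3,-0.33,0],0],[0.56,[5,-0.55,0],0],[0.56,[5,-0.55,0],0],[0.56,[5,-0.55,0],0],[0.56,[5,-0.55,0],0],[0.56,[5,-0.55,0],0],[0.56,[5,-0.55,0],0],[0.56,[5,-0.55,0],0],[0.56,[3,-0.33,0],0]]' --grip_force 20

```text
t: 29.3
tcp_pos: [539.2, 38.7, 54.2]
tcp_rot: [0.0, 0.744, 0.668, 0.0]
ft_force: [-1.0, 0.4, -0.1]
finger_gap: 0.563
gripper_force: 1.1
```

Request:
jog_arm --series '[[0.56,[2,-0.22,0],0],[0.56,[2,-0.22,0],0],[0.56,[2,-0.22,0],0],[0.56,[2,-0.22,0],0]]'

```text
t: 29.7
tcp_pos: [546.7, 37.9, 54.3]
tcp_rot: [0.0, 0.744, 0.668, 0.0]
ft_force: [-1.3, -0.3, -0.5]
finger_gap: 0.559
gripper_force: 1.0
```

Request:
jog_arm --series '[[0.56,[2,-0.22,0],0],[0.56,[2,-0.22,0],0],[0.56,[2,-0.22,0],0],[0.56,[2,-0.22,0],0]]'

```text
t: 30.1
tcp_pos: [554.7, 37.0, 54.2]
tcp_rot: [-0.0, 0.744, 0.668, -0.0]
ft_force: [-1.5, -0.1, 0.5]
finger_gap: 0.563
gripper_force: 1.1
```

Request:
jog_arm --series '[[0.56,[3,-0.33,0],0],[0.56,[3,-0.33,0],0],[0.56,[3,-0.33,0],0],[0.56,[3,-0.33,0],0],[0.56,[3,-0.33,0],0],[0.56,[3,-0.33,0],0]]'

```text
t: 30.7
tcp_pos: [572.9, 35.0, 54.2]
tcp_rot: [0.0, 0.744, 0.668, 0.0]
ft_force: [-1.7, 0.4, 0.7]
finger_gap: 0.558
gripper_force: 1.1
```

Request:
jog_arm --series '[[0.56,[3,-0.33,0],0],[0.56,[3,-0.33,0],0],[0.56,[3,-0.33,0],0],[0.56,[3,-0.33,0],0],[0.56,[3,-0.33,0],0],[0.56,[3,-0.33,0],0]]'

```text
t: 31.3
tcp_pos: [590.9, 33.0, 54.3]
tcp_rot: [0.0, 0.744, 0.668, 0.0]
ft_force: [-1.7, -0.1, 1.4]
finger_gap: 0.56
gripper_force: 1.1
```

Request:
jog_arm --series '[[0.56,[2,-0.22,0],0],[0.56,[2,-0.22,0],0],[0.56,[2,-0.22,0],0],[0.56,[1.5,-0.16,0],0]]'

```text
t: 31.7
tcp_pos: [598.3, 32.2, 54.2]
tcp_rot: [0.0, 0.744, 0.668, 0.0]
ft_force: [-0.8, 0.3, 0.8]
finger_gap: 0.558
gripper_force: 1.1
```

Request:
jog_arm --series '[[0.56,[1.5,-0.16,0],0],[0.56,[1.5,-0.16,0],0],[0.56,[1.5,-0.16,0],0]]'

```text
t: 32.0
tcp_pos: [602.7, 31.8, 54.3]
tcp_rot: [0.0, 0.744, 0.668, 0.0]
ft_force: [-2.0, 0.1, 0.4]
finger_gap: 0.561
gripper_force: 1.2
```

Request:
jog_arm --series '[[0.56,[1.5,-0.16,0],0],[0.56,[1.5,-0.16,0],0],[0.56,[1.5,-0.16,0],0]]'

```text
t: 32.3
tcp_pos: [607.3, 31.3, 54.2]
tcp_rot: [0.0, 0.744, 0.668, 0.0]
ft_force: [-0.6, 0.7, 0.4]
finger_gap: 0.557
gripper_force: 1.2
```

Request:
jog_arm --series '[[0.56,[1.5,-0.16,0],0],[0.56,[1.5,-0.16,0],0],[0.56,[1.5,-0.16,0],0]]'

```text
t: 32.6
tcp_pos: [611.6, 30.8, 54.2]
tcp_rot: [-0.0, 0.744, 0.668, -0.0]
ft_force: [-2.1, -0.3, 1.5]
finger_gap: 0.561
gripper_force: 1.3
```

Request:
jog_arm --series '[[0.56,[2,-0.22,0],0],[0.56,[2,-0.22,0],0],[0.56,[2,-0.22,0],0],[0.56,[2,-0.22,0],0]]'

```text
t: 33.0
tcp_pos: [619.8, 29.9, 54.2]
tcp_rot: [0.0, 0.744, 0.668, 0.0]
ft_force: [-2.9, 0.7, 0.7]
finger_gap: 0.559
gripper_force: 1.2
```

Request:
jog_arm --series '[[0.56,[2,-0.22,0],0],[0.56,[2,-0.22,0],0],[0.56,[2,-0.22,0],0],[0.56,[2,-0.22,0],0]]'

```text
t: 33.4
tcp_pos: [627.8, 29.1, 54.2]
tcp_rot: [0.0, 0.744, 0.668, 0.0]
ft_force: [-2.3, -0.1, 1.0]
finger_gap: 0.564
gripper_force: 1.2
```

Request:
jog_arm --series '[[0.56,[1.5,-0.16,0],0],[0.56,[1.5,-0.16,0],0],[0.56,[1.5,-0.16,0],0],[0.56,[1.5,-0.16,0],0]]'

```text
t: 33.8
tcp_pos: [633.7, 28.4, 54.2]
tcp_rot: [-0.0, 0.744, 0.668, 0.0]
ft_force: [-1.0, 0.3, 1.1]
finger_gap: 0.559
gripper_force: 1.2
```

Request:
jog_arm --series '[[0.56,[1.5,-0.16,0],0],[0.56,[1.5,-0.16,0],0],[0.56,[1,-0.11,0],0]]'

```text
t: 34.1
tcp_pos: [635.8, 28.1, 54.1]
tcp_rot: [-0.002, 0.744, 0.668, -0.002]
ft_force: [-6.6, 0.7, 4.8]
finger_gap: 0.561
gripper_force: 3.7
```

Jar A ran through to the backstop, so it is the thin one. It also goes in the crate, at the far end.

Request:
jog_arm --series '[[0.56,[-3,0.3,0],0],[0.56,[-3,0.3,0],0],[0.4,[0,0,0],0],[0.4,[0,0,0],0],[0.4,[0,0,0],0],[0.4,[0,0,5],0],[0.4,[0,0,15],0],[0.4,[0,0,20],0],[0.4,[0,0,20],0],[0.4,[0,0,0],0]]' --grip_force 28

```text
t: 35.1
tcp_pos: [634.0, 28.6, 117.1]
tcp_rot: [0.002, 0.744, 0.668, 0.003]
ft_force: [0.1, -0.1, -2.4]
finger_gap: 0.528
gripper_force: 29.2
```

Request:
jog_arm --series '[[0.4,[1,-18,0],0],[0.4,[3,-36,0],0],[0.4,[3,-43,0],0],[0.4,[3,-43,0],0],[0.4,[3,-43,0],0],[0.4,[3,-43,0],0],[0.4,[3,-37,0],0],[0.4,[2,-22,0],0],[0.4,[0,0,0],0],[0.4,[0,0,-20],0],[0.4,[0,0,-18],0],[0.4,[0,0,-6],0]]'

```text
t: 36.3
tcp_pos: [650.9, -254.5, 67.3]
tcp_rot: [-0.003, 0.743, 0.669, -0.001]
ft_force: [-1.1, 0.4, -2.6]
finger_gap: 0.532
gripper_force: 29.2
```

Request:
jog_arm --series '[[0.4,[0,0,-4],0],[0.4,[0,0,0],0]]'

```text
t: 36.5
tcp_pos: [652.7, -255.7, 66.0]
tcp_rot: [-0.0, 0.744, 0.669, -0.0]
ft_force: [-0.5, 0.6, -1.7]
finger_gap: 0.527
gripper_force: 29.2
```

```bash
python3 - <<'E'
from h import *
c=cam('scene');u,v=proj(c,[[620,-260,40]])[0].astype(int)
cv2.imwrite('pics/f.png',cv2.resize(c['img'][v-50:v+50,u-65:u+65,::-1],None,fx=4,fy=4,interpolation=cv2.INTER_CUBIC))
E
```

```text
(no output)
```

View pics/f.png

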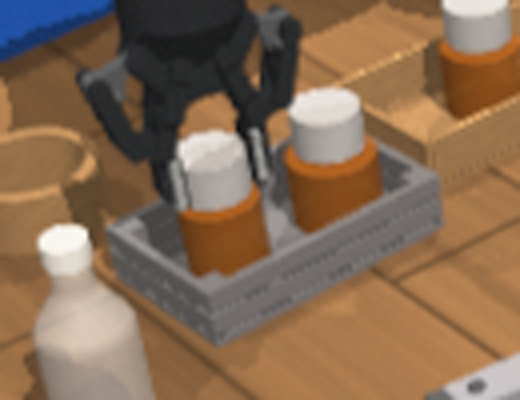

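The view shows the thick jar upright in the crate at (335,170), the thin jar held over the crate's far end at (222,215), and the right jar in the carton at (480,60). I'll lower the thin jar slowly.

Request:
jog_arm --series '[[0.4,[0,0,-2.5],0],[0.4,[0,0,-1],0],[0.4,[0,0,0],0]]'

```text
t: 36.85
tcp_pos: [652.7, -256.4, 63.0]
tcp_rot: [0.0, 0.744, 0.668, 0.0]
ft_force: [-1.0, 0.8, -3.3]
finger_gap: 0.528
gripper_force: 29.2
```

Request:
jog_arm --series '[[0.4,[0,0,-1],0],[0.4,[0,0,0],0]]'

```text
t: 37.05
tcp_pos: [652.6, -256.4, 61.7]
tcp_rot: [0.0, 0.744, 0.668, 0.0]
ft_force: [-0.2, -0.1, -2.2]
finger_gap: 0.532
gripper_force: 29.2
```

Request:
jog_arm --series '[[0.4,[0,0,-0.8],0],[0.4,[0,0,0],0]]'

```text
t: 37.25
tcp_pos: [652.6, -256.4, 60.8]
tcp_rot: [-0.0, 0.744, 0.668, -0.0]
ft_force: [-0.6, 0.3, -2.9]
finger_gap: 0.531
gripper_force: 29.2
```

Request:
jog_arm --series '[[0.4,[0,0,-0.8],0],[0.4,[0,0,0],0]]'

```text
t: 37.45
tcp_pos: [652.7, -256.5, 60.5]
tcp_rot: [0.0, 0.744, 0.668, 0.0]
ft_force: [-0.8, 0.3, -0.7]
finger_gap: 0.53
gripper_force: 29.3
```

Request:
jog_arm --series '[[0.4,[0,0,-0.6],0],[0.4,[0,0,0],0]]'

```text
t: 37.65
tcp_pos: [652.7, -256.5, 60.4]
tcp_rot: [0.0, 0.744, 0.668, 0.0]
ft_force: [-2.3, -0.1, 3.7]
finger_gap: 0.53
gripper_force: 29.6
```

Contact felt. I'll release and retreat.

Request:
jog_arm --series '[[0.56,[0,0,0],0],[0.6,[0,0,0],0],[0.7,[0,0,0],0],[0.8,[0,0,0],0],[0.8,[0,0,0],0],[0.8,[0,0,10],0],[0.8,[0,0,30],0],[0.8,[0,0,45],0],[0.8,[-10,30,40],0],[0.8,[-30,40,0],0],[0.8,[-30,40,0],0],[0.8,[-30,40,0],0]]'

```text
t: 38.85
tcp_pos: [551.9, -105.8, 185.0]
tcp_rot: [0.001, 0.744, 0.668, 0.001]
ft_force: [0.1, 0.5, 0.8]
finger_gap: 0.802
gripper_force: 0.0
```

Request:
jog_arm --series '[[0.8,[-20,45,0],0],[0.8,[-20,45,0],0],[0.8,[-20,45,0],0],[0.8,[-20,45,0],0],[0.8,[-10,20,0],0],[0.8,[0,0,0],0],[0.8,[0,0,0],0]]'

```text
t: 39.55
tcp_pos: [463.2, 93.1, 184.6]
tcp_rot: [0.001, 0.743, 0.669, 0.001]
ft_force: [0.4, -0.0, -1.0]
finger_gap: 0.802
gripper_force: 0.0
```

```bash
python3 - <<'E'
from h import *
s=observe();print(s['t'],s['tcp_pos'])
a=cam('scene')['img'][:,:,::-1];b=cam('top')['img'][:,:,::-1]
A=cv2.resize(a[110:330,120:460],(800,518),interpolation=cv2.INTER_CUBIC)
cv2.imwrite('pics/g.png',A)
E
```

```text
39.55 [463.21577447  93.1179294  184.55618132]
```

View pics/g.png

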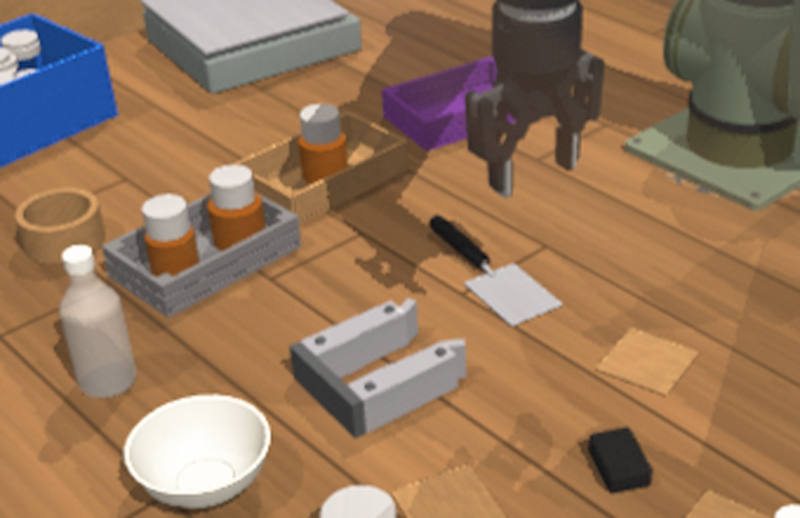

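The right jar stands upright in the carton at (323,145), and the other two stand upright in the crate at (170,235) and (235,205). The bystanders in view haven't moved and the arm is clear, so I'm handing in.

```bash
python3 -c "
from cell import job
print(job.close_job())"
```

```text
the job is handed in; nothing more can be done
None
```

The job is handed in (no verdict shown): jar B stopped at the no-go step and stands in the carton; thick jar C and thin jar A stand in the grey crate, all upright in the last picture, at about 40 s of the 72 s allowed.

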